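File the pots and vial between the vanity rails and lock the bar

TASK

Slide the two cream pots and then the screw-top glass vial, standing on the tile and never lifted or knocked over, into single file between the aluminium guide rails, right up to the end stop with the vial last, nearest the mouth. Then turn the steel lock collar so that its bar swings across the mouth behind the vial and rests on the stop post. Leave the other things on the vanity where they are.

Things in the scene. Friction and masses are not known exactly. Their poses are not given: they have to be found in the camera images.
- rack: Aluminium rail rack fixed to the tile, without a floor (things slide on the tile). Origin on the tile, mid mouth; +x runs along the lane's centre line inwards, +y left, z up. Rails 8 mm thick, 25 mm high, inner faces 60 mm apart, from x = 0 to a 25 mm high end stop whose inner face is at x = 177 mm. From x = 0 to -50 mm they flare outwards as a funnel to about 120 mm inside.
- post (a point): Point on the upright axis of the lock collar, at the bar's mid height (38 mm above the tile). The collar's post stands outside the right rail at rack x = 0, y = -57 mm and its pin reaches 56 mm high.
- bar_end (a point): Outer end of the retaining bar at mid height (38 mm), 112 mm from the collar's axis. The bar sticks out from the collar (steel, 32 mm across, 29 to 51 mm above the tile), is 10 mm thick and 16 mm tall (30 to 46 mm above the tile) and swings clear above the 25 mm rails.
- collar (a joint): Lock collar angle, rad, growing clockwise seen from above. Starts near 0: open, the bar pointing back and outwards from the lane. 2.5: locked, hard stop, the bar across the mouth (from the post along rack +y), on the stop post. Bar direction in the rack's frame, counter-clockwise from +x: pi/2 + 2.5 - value. Light friction (0.06 N m), stays where left; can be pushed by the bar.
- stop (a point): Centre of the top of the stop post, 14 mm square and 48 mm high, outside the left rail at rack x = 12, y = 50 mm; the locked bar rests on its mouth-side face.
- pot_a: Cream pot: white cylinder with a full-width wooden lid, 52 mm across, 62 mm high, about 0.17 kg, standing loose on the tile. Origin: centre of its underside, z up.
- pot_b: Second cream pot, same as pot_a and interchangeable with it.
- vial: Screw-top glass vial: amber glass cylinder 48 mm across and 50 mm high, sloping shoulder, narrow black cap 29 mm across, 80 mm high over all, about 0.15 kg, standing loose on the tile. Origin: centre of its underside, z up.
- lens_tray: Bystander: shallow yellow lens tray 110 x 70 x 18 mm, loose. Origin: centre of its underside, long along its x.
- tweezer: Bystander: black plastic tweezer, about 120 x 22 x 8 mm, lying loose. Origin: centre of its underside, long along its x.
- wood_box: Bystander: wooden box with sliding lid, 140 x 80 x 50 mm, loose. Origin: centre of its underside, long along its x.
- comb: Bystander: black comb, 160 x 33 x 5 mm, lying loose. Origin: middle of its underside, long along its x.
- tumbler: Bystander: blue ceramic tumbler, 72 mm across, 95 mm high, loose. Origin: centre of its underside.
- dispenser: Bystander: white soap bottle, 64 mm across, 160 mm high, loose. Origin: centre of its underside.
Things that resemble listed ones, but are neither listed nor needed, are in the scene too. What is shaped like the pot_a but green is not meant.

How it is judged:
On the way, in this order (a step that is already met when the one before it is completed fails the run):
1. both cream pots stand between the rails, fully past the mouth, the vial not yet in (x of pot_a in the frame of rack between 0.024 and 0.165 m and y of pot_a in the frame of rack between -0.012 and 0.012 m and angle between each of pot_a, pot_b's own z axis and vertical below 0.12 rad and x of pot_b in the frame of rack between 0.024 and 0.165 m and y of pot_b in the frame of rack between -0.012 and 0.012 m and x of vial in the frame of rack below 0.02 m), for 0.2 s.
2. the vial stands between the rails behind both pots, the file up to the end stop (x of pot_a in the frame of rack between 0.065 and 0.165 m and y of pot_a in the frame of rack between -0.012 and 0.012 m and angle between each of pot_a, pot_b, vial's own z axis and vertical below 0.12 rad and x of pot_b in the frame of rack between 0.065 and 0.165 m and y of pot_b in the frame of rack between -0.012 and 0.012 m and x of vial in the frame of rack between 0.029 and 0.062 m and y of vial in the frame of rack between -0.012 and 0.012 m), for 0.2 s.
3. the collar is turned to its locked stop (value of joint collar above 2.38 rad), for 0.2 s.
At the end, for the whole second after the job is handed in: Pots and vial upright (within 7 degrees) and still, in single file between the rails, vial nearest the mouth, its centre 29 to 62 mm inside it (49 mm when all touch the end stop); collar at its stop (above 2.38 of 2.5 rad), bar across the mouth; released (all of step 2 and value of joint collar above 2.38 rad and linear speed of each of pot_a, pot_b, vial below 0.02 m/s).
It fails at once if a pot or the vial is knocked over (angle between any of pot_a, pot_b, vial's own z axis and vertical above 0.5 rad).
It fails at once if a pot or the vial is lifted off the tile (height (world z) of any of pot_a, pot_b, vial above 0.02 m).
It fails at once if a bystander is moved by more than 25 mm (distance of any of lens_tray, tweezer, wood_box, comb, tumbler, dispenser from where it was at the start of the episode above 0.025 m).
It also fails if it takes over 72 s, if anything falls off the work surface, if the arm or the gripper's body presses on something with over 40 N, if the wrist force passes 120 N, or if a joint passes its speed limit or range.

ROBOT

A 7-joint arm with a two-finger parallel gripper is mounted at the origin on the work surface. World frame = base frame: x ahead of the robot, y to its left, z up, the work surface at z = 0. Lengths are in m, angles in rad, forces in N, time in s.
With the tool pointing down it reaches from about 0.425 to 1.025 m from the base axis. Payload 9.4 kg.
Tool frame: the origin (TCP) lies midway between the tips of the shut fingers; the grasp point (between the pads) lies 19 mm behind it; z points along the fingers, y is the line along which they close (so a half turn about z gives the same grasp; the last joint's range is limited). The gripper opens to 93 mm and grips with 3 to 60 N. Pads are 15 mm wide; open, the fingers measure 128 mm over their backs; the gripper's body (75 mm by 188 mm) begins 65 mm behind the grasp point.
Start: joints at [-1.296, 0.599, -0.003, 1.599, 0.002, 0.943, -0.08], TCP at [0.25, 0.681, 0.18] pointing down, gripper open.
Joint ranges: [-2.57, 2.57], [-0.35, 1.97], [-1.29, 1.29], [0.11, 2.56], [-1.05, 4.19], [0.11, 1.86], [-2.63, 2.63]. Speed limits (rad/s): [2.22, 2.22, 3.01, 3.01, 3.14, 3.14, 3.14].

INTERFACE

Orientations are given as a unit quaternion [w, x, y, z].
In Python, from cell import telemetry, vision, arm, finder gives the robot as it stands.
- The arm moves only by the shell command python3 -m crank 'ROWS' [FORCE]. ROWS is JSON, a list of rows, each a list of 7 numbers: the shift along the world's x, y, z in m, then the turn, a rotation vector about the world's x, y, z in degrees, then the finger opening in m, from 0 to 0.093. In form: [[dx, dy, dz, ax, ay, az, jaw], ...]. A call has 1 to 5 rows; each row shifts and turns the commanded pose from where the row before left it; what a row does not reach is not made up. A row lasts 1/12 s, in which the tool goes at most 41.7 mm and 7.16 degrees, less where a joint would pass 70% of its speed; a pose out of reach is approached as far as the arm can. A call is refused whole if a number of a shift passes 0.0417 or a number of a turn 7.16, either way. A call with a gripper value outside its range is refused whole. The fingers move at their own pace and stop on an object; FORCE is the grip in N (left out, the last holds). Time passes only in rows, so rows that do not move let the fingers close. It gives the time, the measured TCP pose, the force, the opening and the grip force at its end, in the units of the state.
- telemetry.sense(): the state, without advancing time (a new reading comes with each control period).
- vision.read_camera(name): name is "scene" or "top" or "wrist"; returns (picture, depth): 384x512x3 uint8, red, green, blue; 384x512 float32, m along the optical axis (not along the pixel's ray), 0 where there is no reading.
- vision.camera_model(name): a dict with "fx", "fy", "cx", "cy" (pixels), "T" (4x4, takes a point from camera to world coordinates). Camera axes: x right, y up, looking along -z (the intrinsics and any distortion apply to the point x, -y, -z); pixel columns grow to the right and rows downward; lengths in m; the calibration is good to about 2 mm. A picture is of the moment at which its call begins: read the wrist's pose just before it. camera_model takes no time and is no camera call; for the wrist camera it gives the pose at the moment of the call.
- arm.hand_in(): hands the job in; it is judged then, once.
Trained networks look in the newest picture that a camera, given by its name, has taken for a name from the list of things; names that differ only in an ending like _2 or _b are one class to them, and where a whole thing is asked for, a point or a joint stands for the part that bears it (a point fixed in the world has none). Each returns a list of dicts, best first, with "score" (0 to 1); they miss things now and then, are a little off and sometimes report something else, mostly with a low value. They report only what shows in the picture. A call takes as long as a camera call. They do not tell look-alikes from the thing itself.
- finder.find_in(camera, query): "rect" ([centre column, centre row, width, height] in pixels, round what is visible of it).
The state is a dict: "time_s": time; "joint_pos": joint angles; "joint_velocities": joint speeds; "tau": joint torques, N m; "tool_pos": TCP position; "tcp_rot": TCP orientation; "contact_force": force on the tool from outside, world axes, zero at the start; "moment": the same for the moment, N m; "finger_gap": finger opening in m; "grip_force": force on a finger pad.
Only numpy, scipy, OpenCV 4.12 (cv2) and the standard library are available. Lean on these libraries where they do the work, as an engineer would, in place of code of your own. Each camera call takes 0.05 s, during which the arm holds its last target. There are 200 camera calls.

## Working session

There is one attempt and no reset: what is moved stays moved. The work goes in short steps, Python scripts to look and compute and a shell command to move; the robot and the scene stay as the last step left them, time stands still between calls to the robot, and variables do not carry over. Pictures are saved under pics/ and viewed, at most 10 in all, crops included, and the job is handed in when it is done.

```bash
ls; mkdir -p pics; cat > h.py <<'E'
import numpy as np, cv2
from cell import telemetry, vision, arm, finder
def cloud(name):
    m=vision.camera_model(name); p,d=vision.read_camera(name)
    v,u=np.mgrid[0:d.shape[0],0:d.shape[1]]
    X=np.stack([(u-m['cx'])/m['fx']*d,-(v-m['cy'])/m['fy']*d,-d,np.ones_like(d)],-1)@np.array(m['T']).T
    X=X[...,:3]; X[d==0]=np.nan
    return p,d,X
def save(p,f): cv2.imwrite('pics/'+f,p[...,::-1])
E
python3 - <<'E'
from h import *
s=telemetry.sense(); print(s['time_s'],s['tool_pos'],s['tcp_rot'],s['finger_gap'])
for c in['top','scene']:
    m=vision.camera_model(c); print({k:(np.round(v,3).tolist()) for k,v in m.items()})
    p,d,X=cloud(c); save(p,c+'0.png'); np.save(c+'.npy',X)
    for q in['rack','collar','bar_end','pot_a','vial','stop']:
        try:
            for r in finder.find_in(c,q):
                u,v=map(int,r['rect'][:2]); print(c,q,round(r['score'],2),np.round(r['rect']),np.round(X[min(v,383),min(u,511)],3))
        except Exception as e: print(q,e)
print(telemetry.sense()['time_s'])
E
```

```text
pics
0.0 [0.24967737 0.68005607 0.17915535] [-7.16774987e-05  1.74988216e-01  9.84570215e-01 -7.80981741e-04] 0.09310078945723804
{'fx': 400.412, 'fy': 400.412, 'cx': 252.315, 'cy': 194.646, 'T': [[0.021, 0.996, -0.09, 0.456], [-1.0, 0.022, 0.012, -0.037], [0.014, 0.09, 0.996, 1.544], [0.0, 0.0, 0.0, 1.0]]}
top rack 0.76 [203. 202.  65.  63.] [0.566 0.133 0.005]
top collar 0.5 [226. 188.  29.  34.] [0.618 0.047 0.046]
top bar_end 0.28 [142. 206.  17.  12.] [0.545 0.363 0.015]
top pot_a 0.56 [303. 185.  15.  14.] [ 0.63  -0.244  0.064]
top pot_a 0.54 [301. 158.  19.  14.] [ 0.731 -0.231  0.068]
top pot_a 0.46 [305. 242.  16.  14.] [ 0.423 -0.253  0.062]
top stop 0.78 [205. 204.  69.  56.] [0.555 0.125 0.004]
{'fx': 394.878, 'fy': 394.878, 'cx': 256.832, 'cy': 190.966, 'T': [[-0.836, -0.443, 0.324, 0.972], [0.549, -0.657, 0.517, 0.557], [-0.017, 0.61, 0.792, 0.997], [0.0, 0.0, 0.0, 1.0]]}
scene rack 0.58 [302. 232. 106.  72.] [0.55  0.115 0.026]
scene collar 0.88 [268. 223.  42.  18.] [0.618 0.046 0.044]
scene bar_end 0.76 [268. 223.  45.   8.] [0.621 0.051 0.048]
scene pot_a 0.75 [212. 165.  16.  25.] [nan nan nan]
scene pot_a 0.72 [310. 331.  32.  46.] [0.728 0.372 0.118]
scene pot_a 0.67 [184. 179.  20.  21.] [ 0.752 -0.22   0.062]
scene pot_a 0.54 [265. 136.  15.  19.] [ 0.439 -0.234  0.06 ]
scene pot_a 0.31 [273. 289.  52.  39.] [0.713 0.206 0.004]
scene vial 0.82 [241. 140.  17.  22.] [ 0.515 -0.271  0.053]
scene stop 0.59 [301. 231. 109.  75.] [0.55  0.115 0.026]
0.7
```

```bash
python3 - <<'E'
import cv2,numpy as np
a=cv2.imread('pics/top0.png');b=cv2.imread('pics/scene0.png')
cv2.imwrite('pics/top1.png',cv2.resize(a[100:290,110:363],(799,600),interpolation=cv2.INTER_CUBIC))
cv2.imwrite('pics/scene1.png',cv2.resize(b,(800,600),interpolation=cv2.INTER_CUBIC))
E
```

```text
(no output)
```

View pics/top1.png

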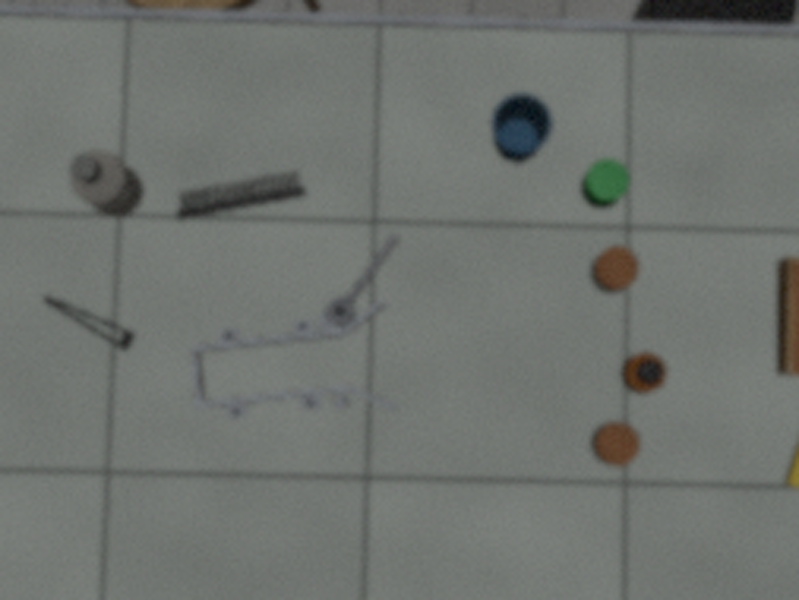

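View pics/scene1.png

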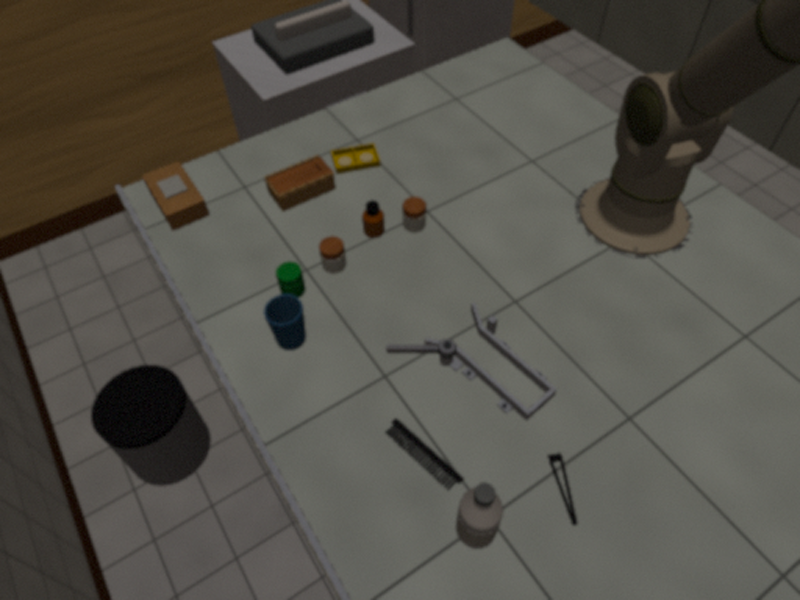

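The top view shows the rack at about (290,350) in the 3.16x crop, its mouth facing right (world -y). The collar is at (340,312), with the bar running up and right to (398,240).

Candidates for the pots:
- **Wood-lid pots:** (615,268) and (615,443) are the two cream pots. The scene view shows white bodies.
- **Green-lid look-alike:** (605,182), rejected.
- **Amber vial with black cap:** (645,372), the only one.
- **White bottle:** (100,180) is the dispenser.

```bash
python3 - <<'E'
import numpy as np,cv2
for c in['top','scene']:
    X=np.load(c+'.npy'); P=X.reshape(-1,3); P=P[np.isfinite(P).all(1)]
    fl=P[(abs(P[:,2])<.012)&(P[:,0]>.4)&(P[:,0]<.8)&(abs(P[:,1])<.3)]; print(c,'floor',np.median(fl[:,2]))
    for n,(x,y),lo,hi in[('pot',(.63,-.244),.05,.075),('potn',(.423,-.253),.05,.075),('vialcap',(.515,-.265),.068,.09),('vialbody',(.515,-.265),.02,.06)]:
        Q=P[(np.hypot(P[:,0]-x,P[:,1]-y)<.045)&(P[:,2]>lo)&(P[:,2]<hi)]
        if len(Q)>3:
            (a,b),r=cv2.minEnclosingCircle(Q[:,:2].astype(np.float32)); print(n,len(Q),np.round([a,b,r,*Q.mean(0),Q[:,2].max()],3))
    R=P[(P[:,2]>.016)&(P[:,2]<.06)&(P[:,0]>.46)&(P[:,0]<.74)&(P[:,1]>-.06)&(P[:,1]<.25)]
    print(len(R)); np.save(c+'_r.npy',R)
    L=R[R[:,2]<.03]
    im=np.zeros((600,600,3),np.uint8)
    for p in R:
        cv2.circle(im,(int((.26-p[1])*1800),int((.75-p[0])*1800)),3,(0,255,0) if p[2]<.03 else (0,0,255),-1)
    cv2.imwrite(f'pics/{c}_r.png',im)
a=np.hstack([cv2.imread('pics/top_r.png'),cv2.imread('pics/scene_r.png')]);cv2.imwrite('pics/r.png',cv2.resize(a,(800,400)))
E
```

```text
top floor 0.0023563124187724327
pot 150 [ 0.633 -0.253  0.026  0.633 -0.252  0.064  0.074]
potn 159 [ 0.426 -0.254  0.026  0.426 -0.254  0.064  0.072]
vialcap 53 [ 0.511 -0.289  0.014  0.511 -0.289  0.08   0.088]
vialbody 72 [ 0.511 -0.288  0.023  0.51  -0.281  0.05   0.06 ]
472
scene floor 0.0010520261199052916
pot 191 [ 0.633 -0.252  0.028  0.636 -0.248  0.062  0.069]
potn 166 [ 0.426 -0.255  0.027  0.429 -0.252  0.061  0.067]
vialcap 63 [ 0.513 -0.289  0.016  0.513 -0.287  0.079  0.085]
vialbody 158 [ 0.511 -0.287  0.026  0.518 -0.278  0.043  0.06 ]
1004
```

View pics/r.png

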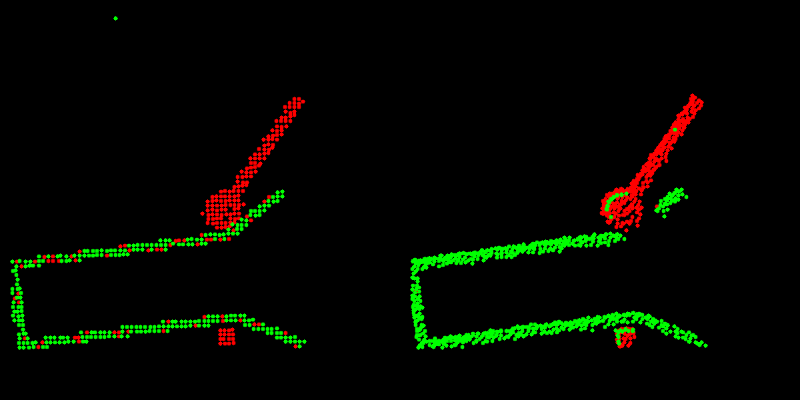

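The rebuilt plan view shows the rails, end stop, collar with bar, and stop post clearly, and both cameras agree. Next I'll fit the rack pose.

```bash
cat > fit.py <<'E'
import numpy as np
from scipy.optimize import least_squares
def segd(p,a,b):
    a,b=np.array(a),np.array(b);t=np.clip(((p-a)@(b-a))/((b-a)@(b-a)),0,1);return np.linalg.norm(p-a-t[:,None]*(b-a),axis=1)
S=[((0,.034),(.177,.034)),((0,-.034),(.177,-.034)),((.181,-.03),(.181,.03)),((0,.034),(-.05,.064)),((0,-.034),(-.05,-.064))]
for c in['top','scene']:
    R=np.load(c+'_r.npy');z=R[:,2]
    L=R[(z<.032)]; K=R[z>.033]
    def loc(q,P):
        ca,sa=np.cos(q[2]),np.sin(q[2]);d=P[:,:2]-q[:2];return np.c_[ca*d[:,0]+sa*d[:,1],-sa*d[:,0]+ca*d[:,1]]
    def f(q): return np.maximum(np.min([segd(loc(q,L),*s) for s in S],0)-.002,0)
    r=least_squares(f,[.585,.04,np.pi/2+.12],loss='soft_l1',f_scale=.003);q=r.x
    k=loc(q,K);col=k[np.hypot(k[:,0],k[:,1]+.057)<.022];st=k[np.hypot(k[:,0]-.012,k[:,1]-.05)<.015]
    bar=k[(np.hypot(k[:,0],k[:,1]+.057)>.03)&(k[:,1]<-.04)]
    b=bar-[0,-.057]
    print(c,np.round(q,4),'rms',np.sqrt(np.mean(f(q)**2)),'collar',col.mean(0).round(4),'stop',st.mean(0).round(4),'bar ang',np.degrees(np.arctan2(b.mean(0)[1],b.mean(0)[0]))%360,'len',np.hypot(*b.T).max())
E
python3 fit.py
```

```text
top [0.5197 0.0661 1.7053] rms 0.011154686926467199 collar [-0.001  -0.0565] stop [0.0118 0.0484] bar ang 227.59962457252368 len 0.11093600074988118
scene [0.5208 0.0672 1.71  ] rms 0.0069062556521519965 collar [ 0.0009 -0.0596] stop [0.0129 0.049 ] bar ang 227.32848536567397 len 0.11003219818855756
```

Rack origin is about (0.520, 0.067) with yaw 97.9°, and the collar, stop and bar all check out. Moving to hover over the pot at (0.633, -0.2525), turning +28° to line the fingers up with the lane.

```bash

python3 -m crank '[[0.0155,-0.0375,0,0,0,7,0.093],[0.0155,-0.0375,0,0,0,7,0.093],[0.0155,-0.0375,0,0,0,7,0.093],[0.0155,-0.0375,0,0,0,7,0.093],[0.0155,-0.0375,0,0,0,0,0.093]]' 30
python3 -m crank '[[0.0155,-0.0375,0,0,0,0,0.093],[0.0155,-0.0375,0,0,0,0,0.093],[0.0155,-0.0375,0,0,0,0,0.093],[0.0155,-0.0375,0,0,0,0,0.093],[0.0155,-0.0375,0,0,0,0,0.093]]'
python3 -m crank '[[0.0155,-0.0375,0,0,0,0,0.093],[0.0155,-0.0375,0,0,0,0,0.093],[0.0155,-0.0375,0,0,0,0,0.093],[0.0155,-0.0375,0,0,0,0,0.093],[0.0155,-0.0375,0,0,0,0,0.093]]'
```

```text
time_s: 1.12
tool_pos: [0.3279, 0.4913, 0.1801]
tcp_rot: [0.0, -0.072, 0.997, 0.0]
contact_force: [1.4, 0.1, -0.5]
finger_gap: 0.0929
grip_force: 0.0
time_s: 1.53
tool_pos: [0.4054, 0.3038, 0.1803]
tcp_rot: [0.0, -0.068, 0.998, 0.0]
contact_force: [1.4, 0.5, -0.2]
finger_gap: 0.0932
grip_force: 0.0
time_s: 1.95
tool_pos: [0.4829, 0.1162, 0.1804]
tcp_rot: [0.0, -0.068, 0.998, 0.0]
contact_force: [0.6, 1.0, -0.4]
finger_gap: 0.0927
grip_force: 0.0
```

```bash

python3 -m crank '[[0.015,-0.037,0,0,0,0,0.093],[0.015,-0.037,0,0,0,0,0.093],[0.015,-0.037,0,0,0,0,0.093],[0.015,-0.037,0,0,0,0,0.093],[0.015,-0.037,0,0,0,0,0.093]]'
python3 -m crank '[[0.015,-0.037,0,0,0,0,0.093],[0.015,-0.037,0,0,0,0,0.093],[0.015,-0.037,0,0,0,0,0.093],[0.015,-0.037,0,0,0,0,0.093],[0.015,-0.036,0,0,0,0,0.093]]'
python3 - <<'E'
from h import *
p,d,X=cloud('wrist'); save(p,'w0.png'); print(telemetry.sense()['tool_pos'])
P=X.reshape(-1,3);P=P[np.isfinite(P).all(1)]
for n,(x,y),lo,hi in[('pot',(.633,-.2525),.05,.07),('potn',(.426,-.254),.05,.07),('vial',(.512,-.289),.068,.09)]:
    Q=P[(np.hypot(P[:,0]-x,P[:,1]-y)<.045)&(P[:,2]>lo)&(P[:,2]<hi)]
    if len(Q)>3:
        (a,b),r=cv2.minEnclosingCircle(Q[:,:2].astype(np.float32)); print(n,len(Q),np.round([a,b,r,*Q.mean(0),Q[:,2].max()],3))
E
```

```text
time_s: 2.37
tool_pos: [0.5579, -0.069, 0.1804]
tcp_rot: [0.0, -0.068, 0.998, -0.0]
contact_force: [0.6, 0.9, 0.4]
finger_gap: 0.0931
grip_force: 0.0
time_s: 2.78
tool_pos: [0.6327, -0.2532, 0.1802]
tcp_rot: [0.0, -0.068, 0.998, -0.0]
contact_force: [0.9, -0.6, 0.0]
finger_gap: 0.093
grip_force: 0.0
[ 0.6342578  -0.26242475  0.17999532]
pot 1562 [ 0.632 -0.251  0.026  0.631 -0.251  0.063  0.066]
potn 204 [ 0.443 -0.251  0.017  0.448 -0.251  0.058  0.065]
vial 746 [ 0.509 -0.288  0.014  0.51  -0.288  0.081  0.084]
```

View pics/w0.png

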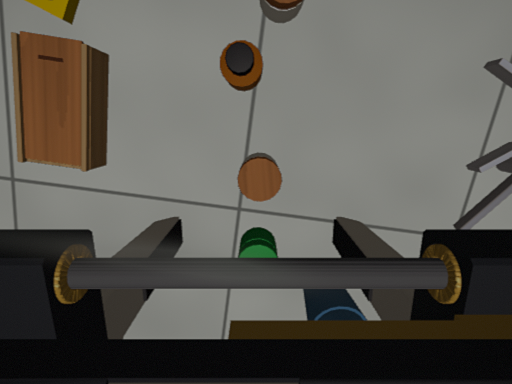

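The wrist view shows the wood-lid pot at (260,178), midway between the fingers. The vial is at (241,62) and the green look-alike at (258,243). I'll let the arm settle and then descend.

```bash

python3 -m crank '[[0,0,0,0,0,0,0.093],[0,0,0,0,0,0,0.093],[0,0,0,0,0,0,0.093]]'
```

```text
time_s: 3.08
tool_pos: [0.6321, -0.2495, 0.1799]
tcp_rot: [-0.0, -0.069, 0.998, 0.0]
contact_force: [0.2, -0.0, 0.7]
finger_gap: 0.0927
grip_force: 0.0
```

```bash

python3 -m crank '[[0,-0.002,-0.04,0,0,0,0.093],[0,0,-0.04,0,0,0,0.093],[0,0,-0.04,0,0,0,0.093],[0,0,-0.02,0,0,0,0.093],[0,0,-0.01,0,0,0,0.093]]' 12
python3 -m crank '[[0,0,0,0,0,0,0.093],[0,0,0,0,0,0,0.04],[0,0,0,0,0,0,0.04],[0,0,0,0,0,0,0.04],[0,0,0,0,0,0,0.04]]' 12
python3 -m crank '[[0,0,0,0,0,0,0.04],[0,0,0,0,0,0,0.04]]' 12
```

```text
time_s: 3.5
tool_pos: [0.6305, -0.2501, 0.027]
tcp_rot: [-0.002, -0.07, 0.998, 0.001]
contact_force: [0.4, 0.1, 0.3]
finger_gap: 0.093
grip_force: 0.0
time_s: 3.92
tool_pos: [0.6333, -0.2532, 0.0318]
tcp_rot: [0.001, -0.068, 0.998, -0.0]
contact_force: [0.1, 0.3, -0.1]
finger_gap: 0.0705
grip_force: 0.0
time_s: 4.08
tool_pos: [0.6326, -0.2531, 0.0308]
tcp_rot: [0.001, -0.068, 0.998, -0.0]
contact_force: [-0.2, 1.0, -0.6]
finger_gap: 0.0573
grip_force: 0.0
```

```bash

python3 -m crank '[[0,0,0,0,0,0,0.04],[0,0,0,0,0,0,0.04],[-0.004,0.009,0,0,0,0,0.04],[-0.008,0.018,0,0,0,0,0.04],[-0.008,0.018,0,0,0,0,0.04]]' 12
python3 -m crank '[[-0.0082,0.0183,0,0,0,0,0.04],[-0.0082,0.0183,0,0,0,0,0.04],[-0.0082,0.0183,0,0,0,0,0.04],[-0.0082,0.0183,0,0,0,0,0.04],[-0.0082,0.0183,0,0,0,0,0.04]]' 12
python3 -m crank '[[-0.0082,0.0183,0,0,0,0,0.04],[-0.0082,0.0183,0,0,0,0,0.04],[-0.0082,0.0183,0,0,0,0,0.04],[-0.0082,0.0183,0,0,0,0,0.04],[0,0,0,0,0,0,0.04]]' 12
python3 -m crank '[[0,0,0,0,0,0,0.04],[0,0,0,0,0,0,0.04]]' 12
```

```text
time_s: 4.5
tool_pos: [0.6117, -0.2074, 0.0298]
tcp_rot: [-0.0, -0.068, 0.998, 0.0]
contact_force: [0.3, 0.5, -0.7]
finger_gap: 0.0399
grip_force: 0.0
time_s: 4.92
tool_pos: [0.5704, -0.1149, 0.03]
tcp_rot: [-0.0, -0.069, 0.998, 0.0]
contact_force: [-0.4, 0.8, 0.9]
finger_gap: 0.04
grip_force: 0.0
time_s: 5.33
tool_pos: [0.5363, -0.0386, 0.03]
tcp_rot: [-0.001, -0.071, 0.997, 0.001]
contact_force: [0.3, 0.4, -0.4]
finger_gap: 0.0403
grip_force: 0.0
time_s: 5.5
tool_pos: [0.5387, -0.0434, 0.0301]
tcp_rot: [0.0, -0.068, 0.998, -0.0]
contact_force: [0.3, 0.1, -0.1]
finger_gap: 0.04
grip_force: 0.0
```

The gap shut to 40 mm with no grip force, so the pot isn't held. I'll look.

```bash

python3 - <<'E'
from h import *
out=[]
for c in['top','scene','wrist']:
    p,d,X=cloud(c); out.append(p)
    P=X.reshape(-1,3);P=P[np.isfinite(P).all(1)]
    Q=P[(P[:,2]>.05)&(P[:,2]<.07)&(np.hypot(P[:,0]-.632,P[:,1]+.252)<.07)]
    if len(Q)>3:
        (a,b),r=cv2.minEnclosingCircle(Q[:,:2].astype(np.float32));print(c,len(Q),np.round([a,b,r],3))
save(cv2.resize(np.hstack([out[1],out[2]]),(800,300)),'c1.png')
E
```

```text
top 150 [ 0.633 -0.252  0.026]
scene 187 [ 0.633 -0.251  0.028]
```

View pics/c1.png

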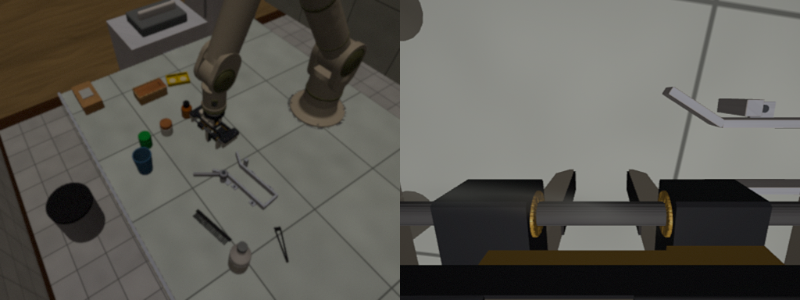

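The pot is untouched at (0.633, -0.252), so the tool isn't where the reading implies. I'll measure the fingertips with the cameras.

```bash

python3 - <<'E'
from h import *
s=telemetry.sense();print(s['tool_pos'],s['joint_pos'])
for c in['top','scene','wrist']:
    m=vision.camera_model(c); p,d,X=cloud(c)
    T=np.array(m['T']); t=np.array(s['tool_pos'])
    q=np.linalg.inv(T)@np.r_[t,1]; print(c,'cam',T[:3,3].round(3),'TCP px',m['cx']+m['fx']*q[0]/-q[2], m['cy']-m['fy']*q[1]/-q[2],'dep',-q[2])
    P=X.reshape(-1,3);P=P[np.isfinite(P).all(1)]
    if c=='wrist':
        for (u,v) in [(563-400,178),(640-400,178),(570-400,200),(632-400,200),(635-400,235)]:
            u=int(u*1.28);v=int(v*1.28);print(u,v,X[v,u].round(3))
    Q=P[(P[:,2]>.02)&(P[:,2]<.10)&(np.hypot(P[:,0]-t[0],P[:,1]-t[1])<.12)]
    print(len(Q)); 
    for lo in np.arange(.02,.1,.01):
        q=Q[(Q[:,2]>=lo)&(Q[:,2]<lo+.01)]
        if len(q): print(round(lo,2),len(q),q.min(0).round(3),q.max(0).round(3))
E
```

```text
[ 0.53885524 -0.04414083  0.03003067] [-2.37838285e-02  6.03780855e-01  4.37573322e-04  2.14277541e+00
  2.50587877e-04  3.94618867e-01  1.68264999e+00]
top cam [ 0.456 -0.037  1.544] TCP px 248.85923506503283 208.79177900744446 dep 1.51560193479071
92
0.02 38 [0.465 0.022 0.022] [0.59  0.073 0.03 ]
0.03 11 [0.472 0.025 0.03 ] [0.627 0.069 0.04 ]
0.04 18 [0.561 0.033 0.04 ] [0.629 0.072 0.05 ]
0.05 24 [0.564 0.036 0.05 ] [0.625 0.072 0.059]
0.06 1 [0.579 0.06  0.06 ] [0.579 0.06  0.06 ]
scene cam [0.972 0.557 0.997] TCP px 272.5437334174719 192.037393632176 dep 1.216791595846174
217
0.02 80 [0.462 0.006 0.02 ] [0.592 0.073 0.029]
0.03 1 [0.586 0.032 0.03 ] [0.586 0.032 0.03 ]
0.04 39 [0.558 0.026 0.043] [0.635 0.071 0.05 ]
0.05 21 [0.563 0.058 0.05 ] [0.584 0.073 0.058]
0.06 3 [ 0.544 -0.072  0.069] [ 0.552 -0.067  0.07 ]
0.07 18 [ 0.534 -0.077  0.07 ] [ 0.553 -0.012  0.08 ]
0.08 32 [ 0.526 -0.076  0.08 ] [ 0.553 -0.01   0.09 ]
0.09 23 [ 0.529 -0.075  0.09 ] [ 0.555 -0.011  0.1  ]
wrist cam [ 0.473 -0.053  0.236] TCP px 257.33309520097754 211.75995375161693 dep 0.21605592865677234
208 227 [ 0.533 -0.072  0.088]
307 227 [ 0.525 -0.018  0.088]
217 256 [ 0.54  -0.064  0.107]
296 256 [ 0.538 -0.024  0.1  ]
300 300 [0.628 0.008 0.001]
2308
0.02 1021 [0.457 0.008 0.02 ] [0.488 0.064 0.029]
0.06 2 [ 0.526 -0.064  0.07 ] [ 0.541 -0.024  0.07 ]
0.07 292 [ 0.524 -0.078  0.07 ] [ 0.548 -0.013  0.08 ]
0.08 455 [ 0.524 -0.079  0.08 ] [ 0.548 -0.011  0.09 ]
0.09 538 [ 0.524 -0.08   0.09 ] [ 0.547 -0.011  0.1  ]
```

Horizontally the tool agrees, but the real fingertips are at z≈0.069 while the tool reads 0.030, so they're about 39 mm higher than the reading. I'll go back, open, and re-measure the tip height at the full opening.

```bash

python3 -m crank '[[0,0,0.03,0,0,0,0.093],[0.0157,-0.0347,0.01,0,0,0,0.093],[0.0157,-0.0347,0,0,0,0,0.093],[0.0157,-0.0347,0,0,0,0,0.093],[0.0157,-0.0347,0,0,0,0,0.093]]' 12
python3 -m crank '[[0.0157,-0.0347,0,0,0,0,0.093],[0.0157,-0.0347,0,0,0,0,0.093],[0,0,0,0,0,0,0.093],[0,0,0,0,0,0,0.093],[0,0,0,0,0,0,0.093]]' 12
cat >> h.py <<'E'
def tips():
    s=telemetry.sense(); t=np.array(s['tool_pos'])
    p,d,X=cloud('wrist'); P=X.reshape(-1,3);P=P[np.isfinite(P).all(1)]
    Q=P[(abs(P[:,0]-t[0])<.025)&(abs(P[:,1]-t[1])<.08)&(P[:,2]>t[2])]
    A=(Q[:,:2]-t[:2])@[-.1367,.9906]
    o=[]
    for sg in(1,-1):
        q=Q[A*sg>(s['finger_gap']/2-.004)];o.append(q); print('finger',sg,len(q),'zmin',np.percentile(q[:,2],1).round(4),q[:,:2].mean(0).round(3),'tcp',t.round(4),'gap',round(s['finger_gap'],3))
    return p,X
E
python3 -c "
from h import *
tips()"
```

```text
time_s: 6.22
tool_pos: [0.602, -0.184, 0.0706]
tcp_rot: [0.0, -0.068, 0.998, -0.0]
contact_force: [0.3, -0.2, -0.3]
finger_gap: 0.0686
grip_force: 0.0
time_s: 6.63
tool_pos: [0.6321, -0.2512, 0.0695]
tcp_rot: [-0.0, -0.068, 0.998, 0.0]
contact_force: [0.2, 0.1, 0.5]
finger_gap: 0.0923
grip_force: 0.0
finger 1 3851 zmin 0.112 [ 0.618 -0.203] tcp [ 0.6321 -0.2512  0.0695] gap 0.092
finger -1 11576 zmin 0.1158 [ 0.622 -0.303] tcp [ 0.6321 -0.2512  0.0695] gap 0.092
```

Same ~40 mm offset when open, so I'll descend a further 78 mm.

```bash

python3 -m crank '[[0,0,-0.03,0,0,0,0.093],[0,0,-0.03,0,0,0,0.093],[0,0,-0.012,0,0,0,0.093],[0,0,-0.006,0,0,0,0.093],[0,0,0,0,0,0,0.093]]' 12
python3 -m crank '[[0,0,0,0,0,0,0.045],[0,0,0,0,0,0,0.045],[0,0,0,0,0,0,0.045],[0,0,0,0,0,0,0.045],[0,0,0,0,0,0,0.045]]' 12
python3 -m crank '[[0,0,0,0,0,0,0.045],[0,0,0,0,0,0,0.045],[0,0,0,0,0,0,0.045]]' 12
python3 -c "
from h import *
tips()"
```

```text
time_s: 7.1
tool_pos: [0.6321, -0.2501, -0.0089]
tcp_rot: [-0.001, -0.069, 0.998, 0.001]
contact_force: [0.3, 0.3, 0.7]
finger_gap: 0.0931
grip_force: 0.0
time_s: 7.52
tool_pos: [0.6331, -0.2517, -0.0071]
tcp_rot: [0.001, -0.068, 0.998, -0.0]
contact_force: [-0.0, -0.5, -0.0]
finger_gap: 0.0646
grip_force: 0.0
time_s: 7.77
tool_pos: [0.6328, -0.2514, -0.0077]
tcp_rot: [0.0, -0.068, 0.998, -0.0]
contact_force: [-1.8, 0.4, 4.0]
finger_gap: 0.0514
grip_force: 12.0
finger 1 6069 zmin 0.0003 [ 0.62  -0.208] tcp [ 0.6328 -0.2514 -0.0077] gap 0.051
finger -1 20695 zmin 0.0006 [ 0.62  -0.296] tcp [ 0.6328 -0.2514 -0.0077] gap 0.051
```

Gripped at 51.4 mm with 12 N. Dragging to the mouth axis.

```bash

python3 -m crank '[[-0.0045,0.01,0,0,0,0,0.045],[-0.009,0.02,0,0,0,0,0.045],[-0.009,0.02,0,0,0,0,0.045],[-0.009,0.02,0,0,0,0,0.045],[-0.009,0.02,0,0,0,0,0.045]]' 12
python3 -m crank '[[-0.009,0.02,0,0,0,0,0.045],[-0.009,0.02,0,0,0,0,0.045],[-0.009,0.02,0,0,0,0,0.045],[-0.009,0.02,0,0,0,0,0.045],[-0.009,0.02,0,0,0,0,0.045]]' 12
python3 -m crank '[[-0.009,0.019,0,0,0,0,0.045],[-0.004,0.01,0,0,0,0,0.045],[0,0,0,0,0,0,0.045],[0,0,0,0,0,0,0.045]]' 12
python3 - <<'E'
from h import *
o=np.array([.520,.0667]);ex=np.array([-.1367,.9906]);ey=np.array([-.9906,-.1367])
t=np.array(telemetry.sense()['tool_pos'])[:2];print('rack coords',(t-o)@ex,(t-o)@ey)
for c in('top','wrist'):
    p,d,X=cloud(c);P=X.reshape(-1,3);P=P[np.isfinite(P).all(1)]
    Q=P[(P[:,2]>.055)&(P[:,2]<.067)&(np.hypot(*(P[:,:2]-t).T)<.027)]
    if len(Q): print(c,len(Q),Q.min(0).round(3),Q.max(0).round(3))
    R=P[(P[:,2]>.016)&(P[:,2]<.06)&(P[:,0]>.46)&(P[:,0]<.74)&(P[:,1]>-.06)&(P[:,1]<.25)]
    L=(R[:,:2]-o)@np.c_[ex,ey]
    a=L[(L[:,0]>.01)&(L[:,0]<.17)&(abs(L[:,1])<.045)&(R[:,2]<.03)]
    for g in(1,-1):
        q=a[a[:,1]*g>0]
        if len(q): print('rail',g,len(q),np.percentile(q[:,1],[5,50,95]).round(4))
E
```

```text
time_s: 8.23
tool_pos: [0.5921, -0.1607, -0.0077]
tcp_rot: [0.001, -0.068, 0.998, -0.0]
contact_force: [0.6, -1.9, 0.6]
finger_gap: 0.0518
grip_force: 12.0
time_s: 8.65
tool_pos: [0.5469, -0.0605, -0.0077]
tcp_rot: [0.001, -0.068, 0.998, -0.0]
contact_force: [0.9, -2.3, 0.9]
finger_gap: 0.0522
grip_force: 12.0
time_s: 8.98
tool_pos: [0.5333, -0.0304, -0.0078]
tcp_rot: [-0.001, -0.07, 0.998, 0.001]
contact_force: [-1.6, 4.8, 7.1]
finger_gap: 0.0518
grip_force: 12.0
rack coords -0.09801408024688517 7.62210997323604e-05
rail 1 79 [0.0305 0.0339 0.0375]
rail -1 76 [-0.0377 -0.0332 -0.0301]
wrist 4995 [ 0.507 -0.057  0.055] [ 0.559 -0.005  0.067]
rail 1 1139 [0.0327 0.037  0.04  ]
```

Centred on the lane. Sliding in to rack x≈0.10.

```bash

python3 -m crank '[[-0.0014,0.01,0,0,0,0,0.045],[-0.0027,0.02,0,0,0,0,0.045],[-0.0027,0.02,0,0,0,0,0.045],[-0.0027,0.02,0,0,0,0,0.045],[-0.0027,0.02,0,0,0,0,0.045]]' 12
python3 -m crank '[[-0.0027,0.02,0,0,0,0,0.045],[-0.0027,0.02,0,0,0,0,0.045],[-0.0027,0.02,0,0,0,0,0.045],[-0.0027,0.02,0,0,0,0,0.045],[-0.0027,0.02,0,0,0,0,0.045]]' 12
python3 -m crank '[[-0.0014,0.008,0,0,0,0,0.045],[0,0,0,0,0,0,0.045],[0,0,0,0,0,0,0.093],[0,0,0,0,0,0,0.093],[0,0,0,0,0,0,0.093]]' 12
```

```text
time_s: 9.5
tool_pos: [0.5224, 0.0573, -0.0077]
tcp_rot: [0.0, -0.067, 0.998, -0.001]
contact_force: [1.2, -5.2, 4.8]
finger_gap: 0.0517
grip_force: 12.0
time_s: 9.92
tool_pos: [0.5087, 0.1573, -0.0077]
tcp_rot: [0.0, -0.068, 0.998, -0.001]
contact_force: [0.5, -5.0, 5.9]
finger_gap: 0.0521
grip_force: 12.0
time_s: 10.33
tool_pos: [0.5069, 0.1653, -0.0082]
tcp_rot: [-0.0, -0.068, 0.998, -0.0]
contact_force: [-0.4, -0.4, -0.5]
finger_gap: 0.0672
grip_force: 0.0
```

```bash

python3 -m crank '[[0,0,0,0,0,0,0.093],[0,0,0.02,0,0,0,0.093],[0,0,0.03,0,0,0,0.093],[0,0,0.03,0,0,0,0.093],[-0.0074,-0.038,0.005,0,0,0,0.093]]' 12
python3 -m crank '[[-0.0074,-0.038,0,0,0,0,0.093],[-0.0074,-0.038,0,0,0,0,0.093],[-0.0074,-0.038,0,0,0,0,0.093],[-0.0074,-0.038,0,0,0,0,0.093],[-0.0074,-0.038,0,0,0,0,0.093]]' 12
python3 -m crank '[[-0.0074,-0.038,0,0,0,0,0.093],[-0.0074,-0.038,0,0,0,0,0.093],[-0.0074,-0.038,0,0,0,0,0.093],[-0.0074,-0.038,0,0,0,0,0.093],[-0.0074,-0.038,0,0,0,0,0.093]]' 12
python3 -m crank '[[0,0,0,0,0,0,0.093],[0,0,0,0,0,0,0.093],[0,0,0,0,0,0,0.093]]' 12
cat >> h.py <<'E'
o=np.array([.520,.0667]);ex=np.array([-.1367,.9906]);ey=np.array([-.9906,-.1367])
def circ(c,w,lo,hi,r=.04,X=None):
    if X is None: p,d,X=cloud(c)
    P=X.reshape(-1,3);P=P[np.isfinite(P).all(1)]
    Q=P[(np.hypot(*(P[:,:2]-w).T)<r)&(P[:,2]>lo)&(P[:,2]<hi)]
    if len(Q)<4: print(c,'none');return
    (a,b),rr=cv2.minEnclosingCircle(Q[:,:2].astype(np.float32)); print(c,len(Q),'xy',round(a,4),round(b,4),'r',round(rr,4),'rack',((np.array([a,b])-o)@ex).round(4),((np.array([a,b])-o)@ey).round(4))
E
python3 - <<'E'
from h import *
circ('top',[.506,.166],.055,.075)
circ('wrist',[.426,-.2545],.055,.068)
print(telemetry.sense()['tool_pos'])
E
```

```text
time_s: 10.75
tool_pos: [0.5033, 0.1347, 0.0805]
tcp_rot: [0.004, -0.072, 0.997, 0.002]
contact_force: [2.1, -0.7, 0.2]
finger_gap: 0.0925
grip_force: 0.0
time_s: 11.17
tool_pos: [0.4619, -0.0643, 0.077]
tcp_rot: [0.0, -0.068, 0.998, -0.0]
contact_force: [-0.4, -0.4, 0.5]
finger_gap: 0.0932
grip_force: 0.0
time_s: 11.58
tool_pos: [0.4246, -0.2545, 0.077]
tcp_rot: [-0.0, -0.068, 0.998, 0.0]
contact_force: [0.1, 0.8, 0.5]
finger_gap: 0.0931
grip_force: 0.0
time_s: 11.83
tool_pos: [0.4254, -0.2522, 0.0769]
tcp_rot: [-0.0, -0.068, 0.998, 0.0]
contact_force: [-0.6, 0.1, 0.1]
finger_gap: 0.0929
grip_force: 0.0
top 155 xy 0.508 0.167 r 0.0261 rack 0.101 -0.0018
wrist 3151 xy 0.4241 -0.254 r 0.026 rack -0.3046 0.1388
[ 0.42599624 -0.25093169  0.07692498]
```

The first pot is in the lane at (0.101, -0.002). Gripping the second.

```bash

python3 -m crank '[[0,-0.003,-0.03,0,0,0,0.093],[0,0,-0.03,0,0,0,0.093],[0,0,-0.018,0,0,0,0.093],[0,0,-0.006,0,0,0,0.093],[0,0,0,0,0,0,0.06]]' 12
python3 -m crank '[[0,0,0,0,0,0,0.045],[0,0,0,0,0,0,0.045],[0,0,0,0,0,0,0.045],[0,0,0,0,0,0,0.045],[0,0,0,0,0,0,0.045]]' 12
python3 -m crank '[[0,0,0,0,0,0,0.045],[0,0,0,0,0,0,0.045],[0,0,0,0,0,0,0.045]]' 12
```

```text
time_s: 12.35
tool_pos: [0.4254, -0.2536, -0.0082]
tcp_rot: [-0.001, -0.07, 0.998, 0.001]
contact_force: [-0.1, -0.2, -0.4]
finger_gap: 0.0899
grip_force: 0.0
time_s: 12.77
tool_pos: [0.4262, -0.2556, -0.0062]
tcp_rot: [0.001, -0.068, 0.998, -0.0]
contact_force: [-0.6, -0.9, -0.5]
finger_gap: 0.0578
grip_force: 0.0
time_s: 13.02
tool_pos: [0.4259, -0.2553, -0.0064]
tcp_rot: [0.0, -0.068, 0.998, -0.0]
contact_force: [-0.9, 1.3, 8.5]
finger_gap: 0.052
grip_force: 12.0
```

```bash

python3 -m crank '[[0.005,0.0101,0,0,0,0,0.045],[0.0098,0.0203,0,0,0,0,0.045],[0.0098,0.0203,0,0,0,0,0.045],[0.0098,0.0203,0,0,0,0,0.045],[0.0098,0.0203,0,0,0,0,0.045]]' 12
python3 -m crank '[[0.0098,0.0203,0,0,0,0,0.045],[0.0098,0.0203,0,0,0,0,0.045],[0.0098,0.0203,0,0,0,0,0.045],[0.0098,0.0203,0,0,0,0,0.045],[0.0098,0.0203,0,0,0,0,0.045]]' 12
python3 -m crank '[[0.0098,0.0203,0,0,0,0,0.045],[0.005,0.0101,0,0,0,0,0.045],[0,0,0,0,0,0,0.045],[0,0,0,0,0,0,0.045]]' 12
python3 - <<'E'
from h import *
t=np.array(telemetry.sense()['tool_pos'])[:2];print('rack',(t-o)@ex,(t-o)@ey)
circ('wrist',t,.055,.067,.028)
E
```

```text
time_s: 13.43
tool_pos: [0.4699, -0.1652, -0.0064]
tcp_rot: [0.0, -0.067, 0.998, -0.001]
contact_force: [-2.9, -5.0, 7.6]
finger_gap: 0.0518
grip_force: 12.0
time_s: 13.85
tool_pos: [0.5186, -0.0637, -0.0064]
tcp_rot: [-0.0, -0.067, 0.998, -0.001]
contact_force: [-3.4, -6.0, 7.9]
finger_gap: 0.0521
grip_force: 12.0
time_s: 14.18
tool_pos: [0.5349, -0.0303, -0.0064]
tcp_rot: [0.001, -0.069, 0.998, 0.0]
contact_force: [0.4, 4.7, 6.4]
finger_gap: 0.0515
grip_force: 12.0
rack -0.0981299101038284 -0.0014993086019019321
wrist 5064 xy 0.532 -0.0308 r 0.0273 rack -0.0982 0.0015
```

```bash

python3 -m crank '[[-0.002,0.01,0,0,0,0,0.045],[-0.0027,0.0198,0,0,0,0,0.045],[-0.0027,0.0198,0,0,0,0,0.045],[-0.0027,0.0198,0,0,0,0,0.045],[-0.0027,0.0198,0,0,0,0,0.045]]' 12
python3 -m crank '[[-0.0027,0.0198,0,0,0,0,0.045],[-0.0027,0.0198,0,0,0,0,0.045],[-0.0014,0.008,0,0,0,0,0.045],[0,0,0,0,0,0,0.045],[0,0,0,0,0,0,0.093]]' 12
python3 -m crank '[[0,0,0,0,0,0,0.093],[0,0,0,0,0,0,0.093],[0,0,0,0,0,0,0.093],[0,0,0,0,0,0,0.093],[0,0,0,0,0,0,0.093]]' 12
```

```text
time_s: 14.65
tool_pos: [0.5215, 0.0564, -0.0064]
tcp_rot: [0.001, -0.067, 0.998, -0.001]
contact_force: [2.1, -5.9, 7.6]
finger_gap: 0.0516
grip_force: 12.0
time_s: 15.07
tool_pos: [0.5141, 0.1057, -0.0066]
tcp_rot: [0.0, -0.069, 0.998, 0.0]
contact_force: [1.0, -2.7, 2.3]
finger_gap: 0.0549
grip_force: 1.5
time_s: 15.48
tool_pos: [0.5141, 0.1042, -0.007]
tcp_rot: [-0.0, -0.068, 0.998, -0.0]
contact_force: [0.8, -3.0, 3.4]
finger_gap: 0.0873
grip_force: 1.6
```

```bash

python3 -m crank '[[0,0,0.02,0,0,0,0.093],[0,0,0.035,0,0,0,0.093],[0,0,0.035,0,0,0,0.093],[0,-0.02,0,0,0,0,0.093],[0,-0.039,0,0,0,0,0.093]]' 12
python3 -m crank '[[0,-0.039,0,0,0,0,0.093],[0,-0.039,0,0,0,0,0.093],[0,-0.039,0,0,0,0,0.093],[0,-0.039,0,0,0,0,0.093],[-0.001,-0.039,0,0,0,0,0.093]]' 12
python3 -m crank '[[-0.001,-0.039,0,0,0,0,0.093],[-0.001,-0.039,0,0,0,0,0.093],[0,-0.039,0,0,0,0,0.093],[0,-0.021,0,0,0,0,0.093],[0,0,0,0,0,0,0.093]]' 12
python3 -m crank '[[0,0,0,0,0,0,0.093],[0,0,0,0,0,0,0.093]]' 12
python3 - <<'E'
from h import *
circ('top',[.5145,.106],.055,.075,.03)
circ('top',[.502,.194],.055,.075,.03)
circ('wrist',[.511,-.2885],.068,.086)
print(telemetry.sense()['tool_pos'])
E
```

```text
time_s: 15.9
tool_pos: [0.5157, 0.0505, 0.0847]
tcp_rot: [0.002, -0.072, 0.997, 0.002]
contact_force: [0.2, 0.0, -0.1]
finger_gap: 0.0929
grip_force: 0.0
time_s: 16.32
tool_pos: [0.513, -0.1505, 0.0828]
tcp_rot: [-0.0, -0.069, 0.998, 0.0]
contact_force: [0.2, 0.8, -0.7]
finger_gap: 0.093
grip_force: 0.0
time_s: 16.73
tool_pos: [0.5102, -0.2931, 0.0829]
tcp_rot: [0.0, -0.065, 0.998, -0.001]
contact_force: [0.4, -0.6, -0.8]
finger_gap: 0.093
grip_force: 0.0
time_s: 16.9
tool_pos: [0.511, -0.286, 0.0826]
tcp_rot: [-0.0, -0.069, 0.998, 0.001]
contact_force: [-0.0, 0.1, 0.7]
finger_gap: 0.093
grip_force: 0.0
top 155 xy 0.5145 0.105 r 0.0261 rack 0.0387 0.0002
top 133 xy 0.5045 0.1849 r 0.025 rack 0.1192 -0.0008
wrist 1159 xy 0.5089 -0.2882 r 0.0144 rack -0.3501 0.0595
[ 0.51146381 -0.28556225  0.08289254]
```

Both pots are in. Gripping the vial.

```bash

python3 -m crank '[[-0.001,-0.003,-0.035,0,0,0,0.093],[0,0,-0.03,0,0,0,0.093],[0,0,-0.02,0,0,0,0.093],[0,0,-0.01,0,0,0,0.093],[0,0,0,0,0,0,0.06]]' 10
python3 -m crank '[[0,0,0,0,0,0,0.04],[0,0,0,0,0,0,0.04],[0,0,0,0,0,0,0.04],[0,0,0,0,0,0,0.04],[0,0,0,0,0,0,0.04]]' 10
python3 -m crank '[[0,0,0,0,0,0,0.04],[0,0,0,0,0,0,0.04],[0,0,0,0,0,0,0.04],[0,0,0,0,0,0,0.04]]' 10
python3 - <<'E'
from h import *
circ('scene',[.51,-.2885],.072,.09,.02)
E
```

```text
time_s: 17.47
tool_pos: [0.5093, -0.2888, -0.0139]
tcp_rot: [-0.001, -0.069, 0.998, 0.001]
contact_force: [-1.3, -0.2, 0.7]
finger_gap: 0.0898
grip_force: 0.0
time_s: 17.88
tool_pos: [0.5107, -0.2906, -0.011]
tcp_rot: [0.001, -0.068, 0.998, -0.0]
contact_force: [0.9, 1.1, 0.9]
finger_gap: 0.058
grip_force: 0.0
time_s: 18.22
tool_pos: [0.5103, -0.2902, -0.0115]
tcp_rot: [0.0, -0.068, 0.998, 0.0]
contact_force: [-1.4, 1.3, 7.5]
finger_gap: 0.0479
grip_force: 10.0
scene 8 xy 0.5223 -0.2886 r 0.0089 rack -0.3522 0.0463
```

```bash

python3 -m crank '[[0.001,0.01,0,0,0,0,0.04],[0.0018,0.02,0,0,0,0,0.04],[0.0018,0.02,0,0,0,0,0.04],[0.0018,0.02,0,0,0,0,0.04],[0.0018,0.02,0,0,0,0,0.04]]' 10
python3 -m crank '[[0.0018,0.02,0,0,0,0,0.04],[0.0018,0.02,0,0,0,0,0.04],[0.0018,0.02,0,0,0,0,0.04],[0.0018,0.02,0,0,0,0,0.04],[0.0018,0.02,0,0,0,0,0.04]]' 10
python3 -m crank '[[0.0018,0.02,0,0,0,0,0.04],[0.0018,0.02,0,0,0,0,0.04],[0.0018,0.02,0,0,0,0,0.04],[0.001,0.01,0,0,0,0,0.04],[0,0,0,0,0,0,0.04]]' 10
python3 -m crank '[[0,0,0,0,0,0,0.04]]' 10
python3 - <<'E'
from h import *
t=np.array(telemetry.sense()['tool_pos'])[:2];print('rack',(t-o)@ex,(t-o)@ey)
circ('wrist',t,.07,.085,.02)
E
```

```text
time_s: 18.68
tool_pos: [0.519, -0.2007, -0.0115]
tcp_rot: [0.001, -0.068, 0.998, -0.001]
contact_force: [-0.7, -3.8, 5.0]
finger_gap: 0.0476
grip_force: 10.0
time_s: 19.1
tool_pos: [0.5279, -0.1005, -0.0115]
tcp_rot: [0.001, -0.068, 0.998, -0.001]
contact_force: [0.4, -4.7, 5.6]
finger_gap: 0.0478
grip_force: 10.0
time_s: 19.52
tool_pos: [0.5344, -0.0275, -0.0115]
tcp_rot: [0.001, -0.07, 0.998, 0.0]
contact_force: [-0.6, 4.4, 6.7]
finger_gap: 0.0479
grip_force: 10.0
time_s: 19.6
tool_pos: [0.5344, -0.0278, -0.0115]
tcp_rot: [0.001, -0.07, 0.998, 0.001]
contact_force: [0.9, 4.7, 6.5]
finger_gap: 0.0477
grip_force: 10.0
rack -0.09557959029831346 -0.0013362118633677424
wrist 1536 xy 0.533 -0.0276 r 0.0147 rack -0.0952 0.0
```

Into the mouth to x≈0, then open a little and lift.

```bash

python3 -m crank '[[-0.0017,0.01,0,0,0,0,0.04],[-0.0027,0.0198,0,0,0,0,0.04],[-0.0027,0.0198,0,0,0,0,0.04],[-0.0027,0.0198,0,0,0,0,0.04],[-0.0027,0.0178,0,0,0,0,0.04]]' 10
python3 -m crank '[[-0.001,0.007,0,0,0,0,0.04],[0,0,0,0,0,0,0.04],[0,0,0,0,0,0,0.04],[0,0,0,0,0,0,0.07],[0,0,0,0,0,0,0.07]]' 10
python3 -m crank '[[0,0,0,0,0,0,0.07],[0,0,0,0,0,0,0.07],[0,0,0.03,0,0,0,0.07],[0,0,0.035,0,0,0,0.07],[0,0,0.03,0,0,0,0.07]]' 10
python3 - <<'E'
from h import *
p,d,X=cloud('top');save(p,'t2.png')
for x in(0.,.06,.07,.13):circ('top',o+x*ex,.055,.09,.03,X)
print(telemetry.sense()['tool_pos'])
E
```

```text
time_s: 20.07
tool_pos: [0.5218, 0.0568, -0.0115]
tcp_rot: [0.001, -0.068, 0.998, -0.001]
contact_force: [1.8, -6.5, 7.3]
finger_gap: 0.0475
grip_force: 11.5
time_s: 20.48
tool_pos: [0.5202, 0.0638, -0.0118]
tcp_rot: [0.0, -0.068, 0.998, -0.0]
contact_force: [1.2, -3.3, 4.3]
finger_gap: 0.0565
grip_force: 2.0
time_s: 20.9
tool_pos: [0.5193, 0.0638, 0.0837]
tcp_rot: [-0.001, -0.068, 0.998, -0.0]
contact_force: [1.4, -0.0, -0.6]
finger_gap: 0.0702
grip_force: 0.0
top none
top none
top none
top 87 xy 0.5054 0.1926 r 0.0228 rack 0.1267 -0.0027
[0.52187532 0.06407851 0.08861108]
```

```bash

python3 -m crank '[[0.0023,-0.0165,0,0,0,0,0],[0.0023,-0.0165,0,0,0,0,0],[0.0023,-0.0165,0,0,0,0,0],[0.0023,-0.0165,0,0,0,0,0],[0.001,-0.005,0,0,0,0,0]]' 20
python3 -m crank '[[0,0,0,0,0,0,0],[0,0,0,0,0,0,0],[0,0,0,0,0,0,0],[0,0,0,0,0,0,0]]' 20
python3 - <<'E'
from h import *
print(telemetry.sense()['tool_pos'])
p,d,X=cloud('scene')
save(cv2.resize(p[130:290,180:393],(799,600),interpolation=cv2.INTER_CUBIC),'s2.png')
p,d,X2=cloud('top')
for n,X in(('s',X),('t',X2)):
  for x,lo,hi in((0.,.07,.09),(.069,.055,.075),(.121,.055,.075)):circ(n,o+x*ex,lo,hi,.028,X)
p,X=tips()
E
```

```text
time_s: 21.37
tool_pos: [0.5303, -0.0093, 0.0829]
tcp_rot: [-0.0, -0.067, 0.998, -0.0]
contact_force: [-0.4, -0.7, -0.7]
finger_gap: 0.0414
grip_force: 0.0
time_s: 21.7
tool_pos: [0.5302, -0.006, 0.0828]
tcp_rot: [-0.0, -0.069, 0.998, 0.0]
contact_force: [0.2, -0.0, 0.0]
finger_gap: 0.0148
grip_force: 0.0
[ 0.53022492 -0.00597559  0.08283973]
s 85 xy 0.5215 0.0646 r 0.0152 rack -0.0023 -0.0012
s 245 xy 0.5098 0.1342 r 0.0269 rack 0.0683 0.0009
s 256 xy 0.5063 0.1868 r 0.027 rack 0.1208 -0.0028
t none
t 158 xy 0.5092 0.1358 r 0.0269 rack 0.07 0.0013
t 152 xy 0.5055 0.1876 r 0.026 rack 0.1218 -0.0021
finger 1 6017 zmin 0.1281 [0.509 0.007] tcp [ 0.5303 -0.0062  0.0829] gap 0.007
finger -1 21311 zmin 0.1389 [ 0.511 -0.038] tcp [ 0.5303 -0.0062  0.0829] gap 0.007
```

View pics/s2.png

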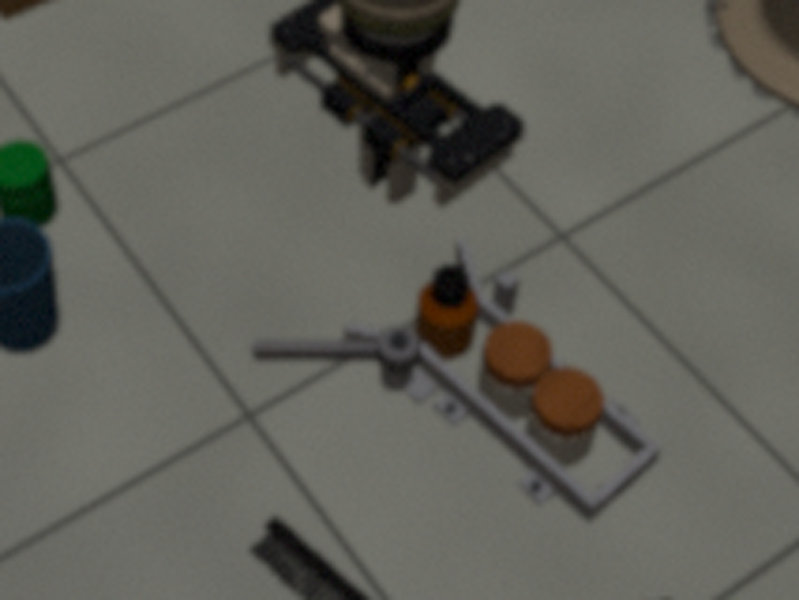

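The vial stands at the mouth at (448,310), with the pots ahead of it at (517,380) and (567,410), all upright. I'll lower the shut fingers behind the vial and push the file in.

```bash

python3 -m crank '[[0,0,-0.035,0,0,0,0],[0,0,-0.035,0,0,0,0],[0,0,-0.023,0,0,0,0],[0,0,-0.01,0,0,0,0],[0,0,0,0,0,0,0]]' 20
python3 -m crank '[[0,0,0,0,0,0,0],[0,0,0,0,0,0,0],[-0.0008,0.006,0,0,0,0,0],[-0.0014,0.01,0,0,0,0,0],[-0.0014,0.01,0,0,0,0,0]]' 20
python3 -m crank '[[-0.0014,0.01,0,0,0,0,0],[-0.0014,0.01,0,0,0,0,0],[-0.0014,0.01,0,0,0,0,0],[-0.0008,0.006,0,0,0,0,0],[0,0,0,0,0,0,0]]' 20
python3 - <<'E'
from h import *
t=np.array(telemetry.sense()['tool_pos'])[:2];print('rack',(t-o)@ex,(t-o)@ey)
p,d,X=cloud('scene')
for x,lo,hi in((0.01,.07,.09),(.075,.055,.075),(.126,.055,.075)):circ('s',o+x*ex,lo,hi,.028,X)
E
```

```text
time_s: 22.27
tool_pos: [0.5292, -0.0071, -0.0219]
tcp_rot: [-0.002, -0.068, 0.998, 0.0]
contact_force: [-0.0, 0.5, -0.5]
finger_gap: 0.0003
grip_force: 0.0
time_s: 22.68
tool_pos: [0.5272, 0.0199, -0.019]
tcp_rot: [0.001, -0.068, 0.998, 0.0]
contact_force: [-0.3, -0.4, 0.0]
finger_gap: 0.0004
grip_force: 0.0
time_s: 23.1
tool_pos: [0.5218, 0.0565, -0.0199]
tcp_rot: [0.0, -0.069, 0.998, 0.0]
contact_force: [0.7, -0.1, -0.2]
finger_gap: 0.0002
grip_force: 0.0
rack -0.010366099468647177 -0.0003485529286293631
s 29 xy 0.5211 0.0857 r 0.0188 rack 0.0187 -0.0037
s 235 xy 0.5084 0.1436 r 0.0265 rack 0.0777 0.001
s 253 xy 0.5034 0.1915 r 0.0279 rack 0.1259 -0.0007
```

```bash

python3 -m crank '[[-0.0007,0.005,0,0,0,0,0],[-0.0007,0.005,0,0,0,0,0],[-0.0006,0.004,0,0,0,0,0],[0,0,0,0,0,0,0],[0,0,0,0,0,0,0]]' 20
python3 -m crank '[[-0.0004,0.003,0,0,0,0,0],[-0.0004,0.003,0,0,0,0,0],[0,0,0,0,0,0,0],[0,0,0,0,0,0,0]]' 20
python3 - <<'E'
from h import *
t=np.array(telemetry.sense()['tool_pos'])[:2];print('rack',(t-o)@ex,(t-o)@ey)
p,d,X=cloud('scene')
for x,lo,hi in((0.046,.07,.09),(.097,.055,.075),(.148,.055,.075)):circ('s',o+x*ex,lo,hi,.026,X)
E
```

```text
time_s: 23.57
tool_pos: [0.5196, 0.0694, -0.0201]
tcp_rot: [-0.0, -0.069, 0.998, 0.0]
contact_force: [-0.2, -0.2, -0.3]
finger_gap: 0.0004
grip_force: 0.1
time_s: 23.9
tool_pos: [0.5189, 0.0752, -0.02]
tcp_rot: [-0.0, -0.069, 0.998, 0.0]
contact_force: [0.1, -1.1, 0.0]
finger_gap: 0.0004
grip_force: 0.6
rack 0.008555179803251108 -4.9737537901105454e-05
s 34 xy 0.5181 0.1071 r 0.019 rack 0.0403 -0.0037
s 231 xy 0.5063 0.163 r 0.0255 rack 0.0972 0.0004
s 241 xy 0.501 0.2138 r 0.0253 rack 0.1484 -0.0013
```

```bash

python3 -m crank '[[-0.0003,0.002,0,0,0,0,0],[0,0,0,0,0,0,0],[-0.0002,0.0015,0,0,0,0,0],[0,0,0,0,0,0,0],[0,0,0,0,0,0,0]]' 20
python3 -m crank '[[0.0004,-0.003,0,0,0,0,0],[0.002,-0.015,0,0,0,0,0],[0.0048,-0.035,0,0,0,0,0],[0.0048,-0.035,0,0,0,0,0],[0,0,0,0,0,0,0]]' 20
python3 - <<'E'
from h import *
print(telemetry.sense()['tool_pos'])
for c in('scene','top'):
  p,d,X=cloud(c)
  for x,lo,hi in((0.048,.07,.09),(.098,.055,.075),(.15,.055,.075)):circ(c,o+x*ex,lo,hi,.026,X)
E
```

```text
time_s: 24.37
tool_pos: [0.5185, 0.0782, -0.02]
tcp_rot: [0.0, -0.068, 0.998, -0.0]
contact_force: [0.3, -3.3, 0.8]
finger_gap: 0.0005
grip_force: 1.9
time_s: 24.78
tool_pos: [0.5314, -0.0168, -0.0196]
tcp_rot: [0.001, -0.065, 0.998, -0.002]
contact_force: [-0.2, -0.6, 0.4]
finger_gap: 0.0009
grip_force: 0.0
[ 0.53136609 -0.01680802 -0.01964434]
scene 86 xy 0.5143 0.1161 r 0.0154 rack 0.0497 -0.0011
scene 238 xy 0.5057 0.1649 r 0.0253 rack 0.0992 0.0008
scene 246 xy 0.4997 0.2154 r 0.0259 rack 0.1501 -0.0002
top 48 xy 0.5144 0.1152 r 0.014 rack 0.0488 -0.0011
top 149 xy 0.5058 0.1643 r 0.0255 rack 0.0987 0.0007
top 149 xy 0.4997 0.2152 r 0.0258 rack 0.1499 -0.0002
```

The file is home at x = 0.049, 0.099 and 0.150. Next I'll lift over the bar to its far side.

```bash

python3 -m crank '[[0,0,0.035,0,0,0,0],[0,0,0.035,0,0,0,0],[0.016,0.01,0,0,0,0,0],[0.033,0.018,0,0,0,0,0],[0.033,0.018,0,0,0,0,0]]' 20
python3 -m crank '[[0.033,0.018,0,0,0,0,0],[0.017,0.009,0,0,0,0,0],[0,0,0,0,0,0,0],[0,0,0,0,0,0,0],[0,0,0,0,0,0,0]]' 20
```

```text
time_s: 25.3
tool_pos: [0.6128, 0.0389, 0.0512]
tcp_rot: [0.0, -0.069, 0.998, 0.001]
contact_force: [0.8, -0.1, -0.7]
finger_gap: 0.0004
grip_force: 0.0
time_s: 25.72
tool_pos: [0.6609, 0.0642, 0.0495]
tcp_rot: [-0.001, -0.069, 0.998, 0.0]
contact_force: [-0.7, -0.7, 0.2]
finger_gap: 0.0007
grip_force: 0.0
```

```bash

python3 -m crank '[[0,0,-0.025,0,0,0,0],[0,0,-0.023,0,0,0,0],[0,0,-0.012,0,0,0,0],[0,0,0,0,0,0,0],[0,0,0,0,0,0,0]]' 20
python3 -m crank '[[-0.0006,-0.016,0,0,0,0,0],[-0.0041,-0.0107,0,0,0,0,0],[-0.0056,-0.0101,0,0,0,0,0],[-0.0068,-0.0093,0,0,0,0,0],[-0.0079,-0.0083,0,0,0,0,0]]' 20
python3 - <<'E'
from h import *
p,d,X=cloud('scene');P=X.reshape(-1,3);P=P[np.isfinite(P).all(1)]
Q=P[(P[:,2]>.033)&(P[:,2]<.055)];v=Q[:,:2]-[.5765,.0745];r=np.hypot(*v.T);v=v[(r>.03)&(r<.115)]
a=np.degrees(np.arctan2(v[:,1],v[:,0]))%360;k=(a>190)&(a<345);print(k.sum(),np.median(a[k]))
print(telemetry.sense()['tool_pos'])
E
```

```text
time_s: 26.13
tool_pos: [0.6616, 0.0628, -0.0101]
tcp_rot: [-0.001, -0.068, 0.998, -0.0]
contact_force: [0.9, -0.6, 0.2]
finger_gap: 0.0004
grip_force: 0.0
time_s: 26.55
tool_pos: [0.6371, 0.0078, -0.0093]
tcp_rot: [0.0, -0.068, 0.998, 0.0]
contact_force: [-0.3, 1.7, -0.5]
finger_gap: 0.0002
grip_force: 0.4
39 315.1889172889542
[ 0.63493548  0.0054838  -0.00943612]
```

The bar is turning, from 325° to about 300–315°. Carrying on along the arc.

```bash

python3 -m crank '[[-0.009,-0.0072,0,0,0,0,0],[-0.0099,-0.006,0,0,0,0,0],[-0.0105,-0.0046,0,0,0,0,0],[-0.0111,-0.0032,0,0,0,0,0],[-0.0113,-0.0018,0,0,0,0,0]]' 20
python3 -m crank '[[-0.0115,-0.0002,0,0,0,0,0],[-0.0115,0.0012,0,0,0,0,0],[-0.0112,0.0028,0,0,0,0,0],[-0.0107,0.0041,0,0,0,0,0],[-0.0101,0.0056,0,0,0,0,0]]' 20
python3 -m crank '[[-0.0093,0.0068,0,0,0,0,0],[-0.0083,0.0079,0,0,0,0,0],[-0.004,0.005,0,0,0,0,0],[0,0,0,0,0,0,0],[0,0,0,0,0,0,0]]' 20
python3 - <<'E'
from h import *
for c in('scene','top'):
    p,d,X=cloud(c);P=X.reshape(-1,3);P=P[np.isfinite(P).all(1)]
    Q=P[(P[:,2]>.033)&(P[:,2]<.055)];v=Q[:,:2]-[.5765,.0745];r=np.hypot(*v.T);v=v[(r>.03)&(r<.115)]
    a=np.degrees(np.arctan2(v[:,1],v[:,0]))%360;k=(a>170)&(a<345);print(c,k.sum(),np.percentile(a[k],[10,50,90]) if k.sum() else '')
t=np.array(telemetry.sense()['tool_pos'])[:2];print('rack',(t-o)@ex,(t-o)@ey)
E
```

```text
time_s: 27.02
tool_pos: [0.5846, -0.0144, -0.0099]
tcp_rot: [0.0, -0.068, 0.998, -0.0]
contact_force: [1.5, 0.9, 0.2]
finger_gap: 0.0005
grip_force: 0.6
time_s: 27.43
tool_pos: [0.5297, -0.0006, -0.0098]
tcp_rot: [0.0, -0.068, 0.998, -0.0]
contact_force: [0.1, -0.0, 0.0]
finger_gap: 0.0005
grip_force: 0.5
time_s: 27.85
tool_pos: [0.5089, 0.0199, -0.01]
tcp_rot: [-0.0, -0.069, 0.998, 0.0]
contact_force: [-0.1, 0.5, 0.5]
finger_gap: 0.0006
grip_force: 0.0
scene 152 [179.79254462 203.97377926 224.09136768]
top 0 
rack -0.04556270483717587 0.016912496123385495
```

```bash

python3 -m crank '[[-0.004,0.006,0,0,0,0,0],[-0.004,0.006,0,0,0,0,0],[-0.003,0.005,0,0,0,0,0],[0,0.003,0,0,0,0,0],[0,0,0,0,0,0,0]]' 20
python3 -m crank '[[-0.0003,0.002,0,0,0,0,0],[0,0,0,0,0,0,0],[-0.0003,0.002,0,0,0,0,0],[0,0,0,0,0,0,0],[0,0,0,0,0,0,0]]' 20
cat >> h.py <<'E'
def bar():
  for c in('scene','top'):
    p,d,X=cloud(c);P=X.reshape(-1,3);P=P[np.isfinite(P).all(1)]
    Q=P[(P[:,2]>.04)&(P[:,2]<.052)];L=(Q[:,:2]-o)@np.c_[ex,ey];k=L[(L[:,1]>-.03)&(L[:,1]<.06)&(L[:,0]>-.045)&(L[:,0]<.012)]
    k=k[(k[:,0]<.003)|(k[:,1]<.035)]
    if len(k)>5: print(c,len(k),'bar y',k.min(0).round(3),k.max(0).round(3),'x median',np.median(k[:,0]).round(4),'slope',np.polyfit(k[:,1],k[:,0],1).round(4))
  t=np.array(telemetry.sense()['tool_pos'])[:2];print('rack',(t-o)@ex,(t-o)@ey,telemetry.sense()['contact_force'])
  return p
E
python3 -c "
from h import *
bar()"
```

```text
time_s: 28.37
tool_pos: [0.4976, 0.0403, -0.01]
tcp_rot: [-0.0, -0.069, 0.998, 0.0]
contact_force: [0.3, 0.1, 0.2]
finger_gap: 0.0004
grip_force: 0.0
time_s: 28.78
tool_pos: [0.4976, 0.0433, -0.01]
tcp_rot: [0.0, -0.068, 0.998, 0.0]
contact_force: [-0.7, 0.5, 0.2]
finger_gap: 0.0008
grip_force: 0.0
scene 106 bar y [-0.037 -0.03 ] [0.005 0.054] x median -0.0022 slope [-0.1062 -0.0037]
rack -0.020157722990353153 0.025331581902071035 [ 0.24419065  0.17687886 -0.22767101]
```

```bash

python3 -m crank '[[-0.0003,0.002,0,0,0,0,0],[0,0,0,0,0,0,0],[-0.0003,0.002,0,0,0,0,0],[0,0,0,0,0,0,0],[0,0,0,0,0,0,0]]' 20
python3 -m crank '[[-0.0003,0.002,0,0,0,0,0],[0,0,0,0,0,0,0],[0,0,0,0,0,0,0],[0,0,0,0,0,0,0]]' 20
```

```text
time_s: 29.3
tool_pos: [0.4973, 0.0454, -0.0099]
tcp_rot: [0.0, -0.067, 0.998, -0.001]
contact_force: [1.2, -8.0, -0.5]
finger_gap: 0.0003
grip_force: 3.8
time_s: 29.63
tool_pos: [0.4972, 0.0456, -0.0099]
tcp_rot: [0.001, -0.066, 0.998, -0.002]
contact_force: [0.8, -14.4, -0.8]
finger_gap: 0.0009
grip_force: 7.1
```

The push force is up to 14 N with no further travel, so the bar is on its stop. I'll back off and check.

```bash

python3 -m crank '[[0.0005,-0.005,0,0,0,0,0],[0.002,-0.02,0,0,0,0,0],[0.004,-0.035,0,0,0,0,0],[0.004,-0.035,0.02,0,0,0,0],[0,-0.035,0.03,0,0,0,0]]' 20
python3 -m crank '[[0,0,0,0,0,0,0],[0,0,0,0,0,0,0],[0,0,0,0,0,0,0]]' 20
python3 - <<'E'
from h import *
bar()
p,d,X=cloud('scene')
save(cv2.resize(p[130:290,180:393],(799,600),interpolation=cv2.INTER_CUBIC),'s3.png')
for x,lo,hi in((0.048,.07,.09),(.098,.055,.075),(.15,.055,.075)):circ('s',o+x*ex,lo,hi,.026,X)
E
```

```text
time_s: 30.05
tool_pos: [0.5066, -0.0788, 0.0362]
tcp_rot: [-0.001, -0.069, 0.998, 0.0]
contact_force: [0.5, -0.5, -0.6]
finger_gap: 0.0007
grip_force: 0.0
time_s: 30.3
tool_pos: [0.5071, -0.0766, 0.0372]
tcp_rot: [0.0, -0.068, 0.998, 0.0]
contact_force: [-0.4, 0.4, 0.5]
finger_gap: 0.0005
grip_force: 0.0
scene 93 bar y [-0.006 -0.029] [0.006 0.056] x median 0.0005 slope [-0.0162  0.0004]
top 50 bar y [-0.005 -0.03 ] [0.005 0.053] x median -0.0003 slope [-0.0028 -0.0002]
rack -0.13925277072752035 0.03259526815292737 [-0.61471386  0.75369013 -0.40422589]
s 87 xy 0.5144 0.1157 r 0.0149 rack 0.0493 -0.0011
s 235 xy 0.5061 0.1642 r 0.0257 rack 0.0985 0.0004
s 240 xy 0.5002 0.2154 r 0.0255 rack 0.15 -0.0007
```

View pics/s3.png

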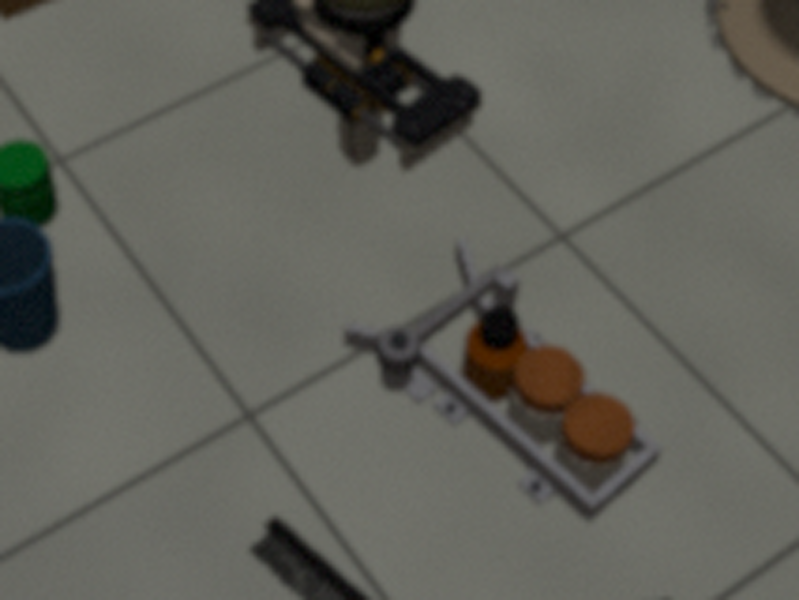

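The bar runs from the collar (400,343) to the stop post (505,285) behind the vial (497,345). Both pots are upright at the end stop, at (547,380) and (597,425). Handing in.

```bash
python3 -c "
from cell import arm
print(arm.hand_in())"
```

```text
the job is handed in; nothing more can be done
None
```

I handed the job in at about 30 s: both pots and then the vial stand in single file against the end stop (centres 0.150, 0.099 and 0.049 m inside the mouth), and the bar is across the mouth, resting on its stop post; the hand-in returned no verdict.

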